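# Set the coffee grinder: dial to its fine stop, then three clicks back

### The job

Set the coffee grinder for the morning brew: turn the orange grind dial clockwise all the way to its stop, then turn it back anticlockwise exactly three clicks (three white dots past the red dot at the stop) and let go. Leave the grey dial as it is and do not knock the mug over or push it away.

Things in the scene. Friction and masses are not known exactly. Their poses are not given: they have to be found in the camera images.
- grind_dial_grip (a point): Grip point of the orange dial on the fixed grey coffee grinder (220x210x95 mm): on the dial's axis, 33 above the grinder's deck. The bar grip is 46 long, 15 wide, from 12 above this point to 24 below, on a black skirt 48 across. Turns with the dial: z up, x along the bar to its white-lined end, the pointer. Clear all round for 70; hopper behind ends 41 above this point. Left or right varies.
- grind_dial (a joint): Angle of the orange dial: 0 at its clockwise stop (pointer at the red dot), grows anticlockwise seen from above, to 2.44. One click is 0.349 (20 degrees), marked by a white dot each on the plate, 33 mm from the axis. Clicks are not felt: it turns smoothly against 0.05 Nm of friction and stays where left. Starts 0.35 to 0.8 from the stop.
- dose_dial_tip (a point): Pointer tip of the grey dose dial, a bystander: same size and shape as the orange dial, its axis 116 mm beside that one's; 23 mm from its axis, 33 mm above the deck. To be left as it is.
- mug: White mug, brown inside, 92 mm across, 132 mm with handle, 105 mm tall, loose on the worktop to the right of the grinder; origin at the centre of its underside, z up. To be left standing.

How it is judged:
On the way:
1. the orange grind dial is turned clockwise to its stop (within 7 degrees) (value of joint grind_dial below 0.12 rad), for 0.1 s.
At the end, for the whole second after the job is handed in: After having been at its clockwise stop, the orange grind dial rests three clicks (60 degrees, within 10 degrees) back from it; the grey dial's pointer is within 6 mm of where it was, and the mug stands upright within 30 mm of where it was (value of joint grind_dial between 0.873 and 1.222 rad and velocity of joint grind_dial between -0.05 and 0.05 rad/s and distance of dose_dial_tip from where it was at the start of the episode below 0.006 m and distance of mug from where it was at the start of the episode below 0.03 m and angle between mug's own z axis and vertical below 0.2 rad); the robot touches nothing.
It fails at once if the grey dose dial was turned (distance of dose_dial_tip from where it was at the start of the episode above 0.006 m).
It fails at once if the mug was pushed away (distance of mug from where it was at the start of the episode above 0.03 m).
It fails at once if the mug was knocked over (angle between mug's own z axis and vertical above 0.5 rad).
It also fails if it takes over 43 s, if anything falls off the work surface, if the arm or the gripper's body presses on something with over 40 N, if the wrist force passes 120 N, or if a joint passes its speed limit or range.

### The arm

A 7-joint arm with a two-finger parallel gripper is mounted at the origin on a cart in front of the work surface, level with it; the furniture and walls round the work are solid. World frame = base frame: x ahead of the robot, y to its left, z up, the work surface at z = 0. Lengths are in m, angles in rad, forces in N, time in s.
With the tool pointing down it reaches from about 0.4 to 0.85 m from the base axis. Payload 10.4 kg.
Tool frame: the origin (TCP) lies midway between the tips of the shut fingers; the grasp point (between the pads) lies 19 mm behind it; z points along the fingers, y is the line along which they close (so a half turn about z gives the same grasp; the last joint's range is limited). The gripper opens to 87 mm and grips with 3 to 60 N. Pads are 19 mm wide; open, the fingers measure 117 mm over their backs; the gripper's body (75 mm by 190 mm) begins 51 mm behind the grasp point.
Start: joints at [-1.124, 0.332, -0.065, 1.46, 0.022, 1.35, -0.088], TCP at [0.283, 0.557, 0.223] pointing down, gripper open.
Joint ranges: [-2.6, 2.6], [-0.5, 2.12], [-1.47, 1.34], [0.16, 2.42], [-1.27, 4.41], [0.06, 2.06], [-2.6, 2.6]. Speed limits (rad/s): [2.22, 2.22, 2.79, 2.79, 3.14, 3.14, 3.14].

### API

Orientations are given as a unit quaternion [x, y, z, w].
In Python, from bench import r gives the robot as it stands.
- The arm moves only by the tool arm_command, never from a script. Its argument "moves" is one flat list of numbers, 4 for each row, row after row: the shift along the tool's x, y, z in cm, then the turn about the tool's z in degrees. A call has 1 to 12 rows; each row shifts and turns the commanded pose from where the row before left it, along the tool's axes as they then stand; what a row does not reach is not made up. A row lasts 1/12 s, in which the tool goes at most 41.7 mm and 7.16 degrees, less where a joint would pass 70% of its speed; a pose out of reach is approached as far as the arm can. A call with a gripper value outside its range is refused whole. "fingers" is the opening in per cent of the stroke, from 0 (shut) to 100 (fully open), set as the call begins (left out, the last holds). The fingers move at their own pace and stop on an object; "squeeze" is the grip in N (left out, the last holds). Time passes only in rows, so rows that do not move let the fingers close. It gives the time, the measured TCP pose, the force, the opening and the grip force at its end, in the units of the state.
- r.read_state(): the state, without advancing time (a new reading comes with each control period).
- r.camera(name): name is "scene" or "top" or "wrist"; returns the picture (400x640x3 uint8, red, green, blue); there is no depth.
- r.camera_info(name): a dict with "fx", "fy", "cx", "cy" (pixels), "origin" and "attitude" of the camera in the world. Camera axes: x right, y up, looking along -z (the intrinsics and any distortion apply to the point x, -y, -z); pixel columns grow to the right and rows downward; lengths in m; the calibration is good to about 2 mm. A picture is of the moment at which its call begins: read the wrist's pose just before it. camera_info takes no time and is no camera call; for the wrist camera it gives the pose at the moment of the call.
- r.close_job(): hands the job in; it is judged then, once.
The state is a dict: "time": time; "joint_positions": joint angles; "joint_vel": joint speeds; "joint_torque": joint torques, N m; "ee_pos": TCP position; "eef_rot": TCP orientation; "ft_force": force on the tool from outside, world axes, zero at the start; "torque": the same for the moment, N m; "width": finger opening in m; "grip_force": force on a finger pad.
Only numpy, scipy, OpenCV 4.12 (cv2) and the standard library are available. Lean on these libraries where they do the work, as an engineer would, in place of code of your own. Each camera call takes 0.05 s, during which the arm holds its last target. There are 200 camera calls.

## Working session

There is one attempt and no reset: what is moved stays moved. The work goes in short steps, Python scripts to look and compute and a tool call to move; the robot and the scene stay as the last step left them, time stands still between calls to the robot, and variables do not carry over. Pictures are saved under pics/ and viewed, at most 10 in all, crops included, and the job is handed in when it is done.

Besides the shell and the picture viewer there is one more tool, called by a JSON object that holds its "op" and its "data". arm_command: Moves the arm, as the interface text tells. Its arguments: {"type":"object","properties":{"moves":{"type":"array"},"fingers":{"type":"number"},"squeeze":{"type":"number"}},"required":["moves"]}

```bash
mkdir -p pics
python3 - <<'E'
from bench import r
import cv2
s=r.read_state();print(s['time'],s['ee_pos'],s['eef_rot'],s['width'])
for n in("top","scene"):
    im=r.camera(n);cv2.imwrite(f"pics/{n}0.png",im[:,:,::-1]);i=r.camera_info(n);print(n,i)
E
```

```text
0.0 [0.28274465 0.55694322 0.22174733] [ 2.32715778e-01  9.72544528e-01 -6.96854743e-04 -1.50976840e-04] 0.0866330605428266
top {'fx': 403.3008081384894, 'fy': 403.3008081384894, 'cx': 318.1553911675718, 'cy': 204.44621264217736, 'origin': array([ 0.35061387, -0.0821747 ,  0.95308167]), 'attitude': array([-0.06635235,  0.07743497,  0.7693813 , -0.63059781])}
scene {'fx': 406.40054797595536, 'fy': 406.40054797595536, 'cx': 315.6992228431983, 'cy': 196.66824931733254, 'origin': array([-0.06914532, -0.64959818,  0.60300707]), 'attitude': array([ 0.45006363, -0.18750837, -0.34656566,  0.80135859])}
```

View pics/top0.png

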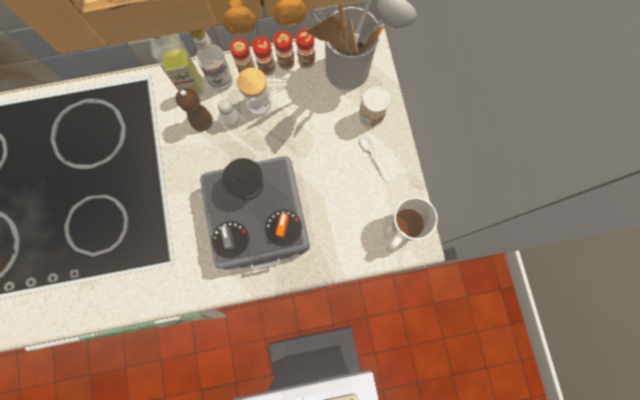

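View pics/scene0.png

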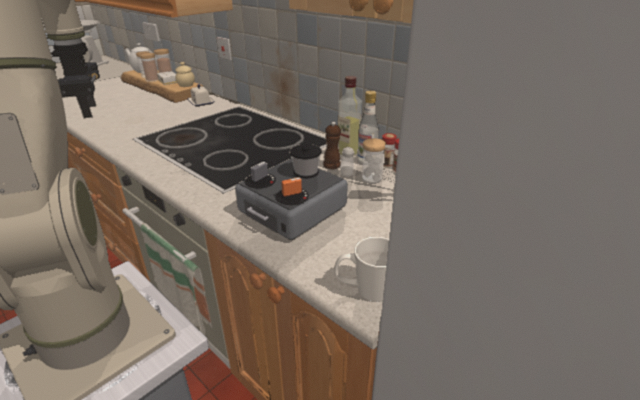

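The top view shows the orange dial at about (282,226), the grey one at (228,237) and the mug at (413,222), with the handle to its lower left. I'll measure them and zoom in.

```bash
cat > h.py <<'E'
import numpy as np,cv2
from scipy.spatial.transform import Rotation as R
from bench import r
def cast(info,px,z):
    px=np.atleast_2d(np.asarray(px,float))
    d=np.c_[(px[:,0]-info['cx'])/info['fx'],-(px[:,1]-info['cy'])/info['fy'],-np.ones(len(px))]
    d=R.from_quat(info['attitude']).apply(d);o=np.array(info['origin'])
    return o+d*((z-o[2])/d[:,2])[:,None]
def orange(im,box=None):
    h=cv2.cvtColor(im,cv2.COLOR_RGB2HSV)
    m=cv2.inRange(h,(3,150,120),(18,255,255))
    if box: 
        k=np.zeros_like(m);x0,y0,x1,y1=box;k[y0:y1,x0:x1]=255;m&=k
    return m
E
python3 - <<'E'
from h import *
im=cv2.imread('pics/top0.png')[:,:,::-1].copy();i=r.camera_info('top')
m=orange(im,(250,190,310,260))
c=max(cv2.findContours(m,0,2)[0],key=cv2.contourArea)
b=cv2.boxPoints(cv2.minAreaRect(c));print(cv2.minAreaRect(c))
print(cast(i,b,.14).round(4))
print('mug',cast(i,[[415,217],[390,245]],.105),'grey',cast(i,[228,237],.13))
cr=im[145:275,190:320]
cv2.imwrite('pics/c0.png',cv2.resize(cr,(585,585),interpolation=cv2.INTER_CUBIC)[:,:,::-1])
E
```

```text
((281.4706115722656, 225.11766052246094), (9.216353416442871, 22.313274383544922), 14.03624439239502)
[[ 0.4723 -0.0121  0.14  ]
 [ 0.5141 -0.0307  0.14  ]
 [ 0.5059 -0.0479  0.14  ]
 [ 0.4642 -0.0291  0.14  ]]
mug [[ 0.4562075  -0.30992799  0.105     ]
 [ 0.40853775 -0.24391064  0.105     ]] grey [[0.48803579 0.08275436 0.13      ]]
```

View pics/c0.png

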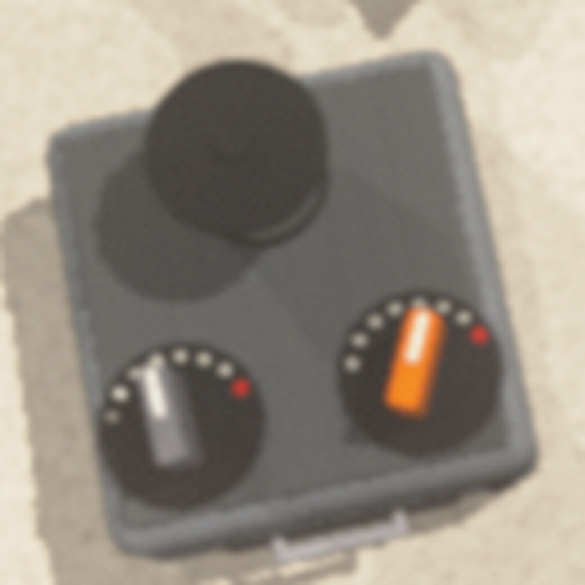

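Measured against the given sizes: the bar comes out 46 × 19 mm, axis near (0.489,-0.030), pointer about -24°. That fits. I'll go above it.

{"op": "arm_command", "data": {"moves": [-2.2,-2.1,-0.3,0,-2.2,-2.1,-0.3,0,-2.2,-2.1,-0.3,0,-2.2,-2.1,-0.3,0,-2.2,-2.1,-0.3,0,-2.2,-2.1,-0.3,0,-2.2,-2.1,-0.3,0,-2.2,-2.1,-0.3,0,-2.2,-2.1,-0.3,0,-2.2,-2.1,-0.3,0]}}

```text
time: 0.93
ee_pos: [0.3841, 0.2689, 0.2525]
eef_rot: [0.233, 0.973, -0.0, -0.0]
ft_force: [0.8, -0.0, 0.4]
width: 0.0868
grip_force: 0.0
```

{"op": "arm_command", "data": {"moves": [-2.2,-2.1,0,0,-2.2,-2.1,0,0,-2.2,-2.1,0,0,-2.2,-2.1,0,0,-2.2,-2.1,0,0,-2.2,-2.1,0,0,-2.2,-2.1,0,0,-2.2,-2.1,0,0,-2.2,-2.1,0,0,-2.2,-2.1,0,0,0,0,0,0,0,0,0,0]}}

```text
time: 1.93
ee_pos: [0.4851, -0.0179, 0.2523]
eef_rot: [0.234, 0.972, -0.0, -0.0]
ft_force: [-0.4, 0.6, -0.4]
width: 0.087
grip_force: 0.0
```

Run:
```python
from h import *
s=r.read_state();print(s['time'],s['ee_pos'],s['eef_rot'],s['joint_positions'],s['ft_force'])
i=r.camera_info('wrist');im=r.camera('wrist');cv2.imwrite('pics/w1.png',im[:,:,::-1]);print(i)
np.save('w1.npy',np.r_[i['fx'],i['fy'],i['cx'],i['cy'],i['origin'],i['attitude']])
i0=r.camera_info('top')
print('red',cast(i0,[296.7,219.7],.097))
```

```text
1.9333 [ 0.48509597 -0.01792123  0.25225842] [ 2.34422073e-01  9.72134869e-01 -1.76766508e-04 -2.37736939e-04] [-0.52926204 -0.01406909  0.47225734  1.79399066  0.00674901  1.36069341
  1.03909222] [-0.35172686  0.59721889 -0.38255899]
{'fx': 330.822838623766, 'fy': 330.822838623766, 'cx': 324.77341629604473, 'cy': 205.80169853998134, 'origin': array([0.40891403, 0.01958683, 0.41479851]), 'attitude': array([-0.13060855, -0.08039927,  0.51559158,  0.84299625])}
red [[ 0.50147695 -0.06136271  0.097     ]]
```

View pics/w1.png

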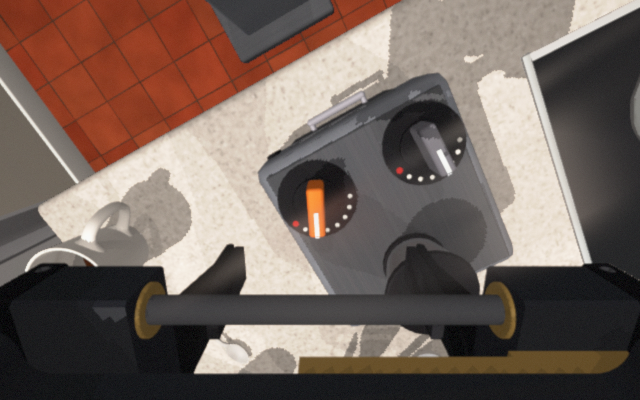

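The wrist view shows the orange bar from (316,180) to (317,237), the red dot at (296,224) and white dots arcing to the right. Next I'll measure the bar, the axis and the dots.

Run:
```python
from h import *
im=cv2.imread('pics/w1.png')[:,:,::-1].copy();a=np.load('w1.npy')
i=dict(fx=a[0],fy=a[1],cx=a[2],cy=a[3],origin=a[4:7],attitude=a[7:])
hs=cv2.cvtColor(im,cv2.COLOR_RGB2HSV)
m=orange(im,(270,150,365,245))
c=max(cv2.findContours(m,0,2)[0],key=cv2.contourArea)
print('bar',cv2.minAreaRect(c));B=cast(i,cv2.boxPoints(cv2.minAreaRect(c)),.137);print(B.round(4),B.mean(0))
k=np.zeros(im.shape[:2],np.uint8);k[160:245,282:358]=255
D=[]
for nm,mm in(('red',(cv2.inRange(hs,(0,150,90),(3,255,255))|cv2.inRange(hs,(172,150,90),(180,255,255)))&k),('white',cv2.inRange(hs,(0,0,150),(180,70,255))&k)):
    n,l,st,ce=cv2.connectedComponentsWithStats(mm)
    for j in range(1,n):
        p=cast(i,ce[j],.097)[0];print(nm,ce[j].round(1),st[j,4],p.round(4))
        if st[j,4]<60 and st[j,4]>3:D.append(p[:2])
D=np.array(D)
A=np.c_[2*D,np.ones(len(D))];s=np.linalg.lstsq(A,(D**2).sum(1),rcond=None)[0]
print('circle',s[:2],np.sqrt(s[2]+s[:2]@s[:2]),np.degrees(np.arctan2(*(D-s[:2]).T[::-1])).round(1))
```

```text
bar ((315.4027099609375, 208.5398406982422), (55.67640686035156, 17.49449920654297), 86.18592071533203)
[[ 0.4602 -0.0257  0.137 ]
 [ 0.4661 -0.0118  0.137 ]
 [ 0.5136 -0.0324  0.137 ]
 [ 0.5074 -0.0471  0.137 ]] [ 0.48681013 -0.02924821  0.137     ]
red [295.3 223.1] 26 [ 0.5019 -0.0616  0.097 ]
white [349.5 195.5] 16 [0.5007 0.0007 0.097 ]
white [349.  206.5] 16 [ 0.5108 -0.0048  0.097 ]
white [316.3 225.7] 119 [ 0.5142 -0.0438  0.097 ]
white [344.5 216.5] 16 [ 0.5184 -0.0135  0.097 ]
white [288.6 235.5] 277 [ 0.5107 -0.0743  0.097 ]
white [337.  224.5] 16 [ 0.5227 -0.0242  0.097 ]
white [305.  228.9] 20 [ 0.512  -0.0558  0.097 ]
white [327.3 229.5] 14 [ 0.5231 -0.0356  0.097 ]
circle [ 0.49033526 -0.03071416] 0.033015458418234375 [-69.5  71.8  51.7  31.5  11.4 -49.2  -8.5]
```

The dot circle fits at r = 33.0 mm in 20° steps. The axis is at (0.4903,-0.0307), red dot at -69.5°, pointer at -23.5° (46° from the stop), so the target is about -9.5°. I'll descend and grip.

{"op": "arm_command", "data": {"moves": [-0.5,-0.5,0,-2,-0.5,-0.4,0,-1.5,0,0,2.4,0,0,0,2.4,0,0,0,2.4,0,0,0,2.3,0,0,0,2.3,0,0,0,2.3,0,0,0,0,0,0,0,0,0]}}

```text
time: 2.82
ee_pos: [0.4893, -0.0278, 0.1111]
eef_rot: [0.202, 0.979, -0.0, -0.001]
ft_force: [0.4, -1.1, -0.1]
width: 0.0869
grip_force: 0.0
```

{"op": "arm_command", "data": {"moves": [0,0,0,0,0,0,0,0,0,0,0,0,0,0,0,0,0,0,0,0,0,0,0,0,0,0,0,0,0,0,0,0], "fingers": 0, "squeeze": 20}}

```text
time: 3.48
ee_pos: [0.4902, -0.0289, 0.1116]
eef_rot: [0.203, 0.979, 0.0, 0.0]
ft_force: [0.4, 0.2, -0.2]
width: 0.0414
grip_force: 0.0
```

{"op": "arm_command", "data": {"moves": [-0.1,-0.2,0,0,0,0,0,0,0,0,0,0,0,0,0,0,0,0,0,0,0,0,0,0,0,0,0,0,0,0,0,0]}}

```text
time: 4.15
ee_pos: [0.4907, -0.0301, 0.1116]
eef_rot: [0.203, 0.979, 0.001, 0.0]
ft_force: [2.5, 4.4, -2.7]
width: 0.0151
grip_force: 20.0
```

It's gripped at 15.1 mm, the bar's width. I'll turn it clockwise to the stop.

{"op": "arm_command", "data": {"moves": [0,0,0,5,0,0,0,5,0,0,0,5,0,0,0,5,0,0,0,5,0,0,0,5,0,0,0,5,0,0,0,5,0,0,0,3,0,0,0,2,0,0,0,2,0,0,0,0]}}

```text
time: 5.15
ee_pos: [0.4909, -0.03, 0.1116]
eef_rot: [0.577, 0.817, 0.001, 0.0]
ft_force: [3.8, 5.2, -3.6]
width: 0.0149
grip_force: 20.0
```

Run:
```python
from h import *
s=r.read_state();x=R.from_quat(s['eef_rot']).as_matrix()[:,1];print('bar yaw',np.degrees(np.arctan2(x[1],x[0]))-90,s['torque'],s['ft_force'],s['joint_positions'][6])
```

```text
bar yaw -70.44305101427913 [ 0.96618915 -0.78116836  0.41697403] [ 3.80331806  5.19824881 -3.5633547 ] 0.3901883133930179
```

Bar yaw is -70.4° against a red dot at -69.5°, and the moment (0.42) is well above the friction. A little more turn will confirm it's at the stop.

{"op": "arm_command", "data": {"moves": [0,0,0,1.5,0,0,0,1.5,0,0,0,0,0,0,0,0]}}

```text
time: 5.48
ee_pos: [0.4909, -0.03, 0.1117]
eef_rot: [0.597, 0.802, 0.001, 0.0]
ft_force: [4.0, 4.6, -2.4]
width: 0.0157
grip_force: 20.0
```

Run:
```python
from h import *
s=r.read_state();x=R.from_quat(s['eef_rot']).as_matrix()[:,1];print('bar yaw',np.degrees(np.arctan2(x[1],x[0]))-90,s['torque'],s['ft_force'],s['joint_positions'][6])
```

```text
bar yaw -73.31609980338706 [ 0.95137825 -0.71299833  0.57085678] [ 3.9609694   4.60821402 -2.43199063] 0.3407411669081597
```

The pads are now slipping on the bar (width is growing, moment 0.57), so the dial is at its stop. I'll turn back to a yaw of about -9.5°, which is 64° from here.

{"op": "arm_command", "data": {"moves": [0,0,0,-6,0,0,0,-6,0,0,0,-6,0,0,0,-6,0,0,0,-6,0,0,0,-6,0,0,0,-6,0,0,0,-6,0,0,0,-6,0,0,0,-6,0,0,0,-4,0,0,0,0]}}

```text
time: 6.48
ee_pos: [0.491, -0.0302, 0.1117]
eef_rot: [0.079, 0.997, 0.001, 0.001]
ft_force: [4.6, 4.4, -3.4]
width: 0.0151
grip_force: 20.0
```

{"op": "arm_command", "data": {"moves": [0,0,0,0,0,0,0,0,0,0,0,0]}}

```text
time: 6.73
ee_pos: [0.491, -0.0302, 0.1116]
eef_rot: [0.082, 0.997, 0.0, 0.001]
ft_force: [4.8, 5.0, -3.4]
width: 0.0147
grip_force: 20.0
```

Run:
```python
from h import *
s=r.read_state();x=R.from_quat(s['eef_rot']).as_matrix()[:,1];print('bar yaw',np.degrees(np.arctan2(x[1],x[0]))-90,s['torque'],s['ft_force'],s['joint_positions'][6])
```

```text
bar yaw -9.364686491336087 [ 0.97164694 -0.95431155  0.07009924] [ 4.80245272  4.98083623 -3.35504505] 1.442537385981318
```

Yaw is -9.4°, as wanted. I'll let go, rise and check.

{"op": "arm_command", "data": {"moves": [0,0,0,0,0,0,0,0,0,0,0,0,0,0,0,0,0,0,0,0,0,0,0,0,0,0,0,0,0,0,0,0,0,0,0,0], "fingers": 100}}

```text
time: 7.48
ee_pos: [0.4903, -0.0311, 0.1115]
eef_rot: [0.082, 0.997, 0.0, 0.0]
ft_force: [0.8, 0.8, 0.0]
width: 0.0669
grip_force: 0.0
```

{"op": "arm_command", "data": {"moves": [0,0,-1,0,0,0,-2,0,0,0,-2.5,0,0,0,-2.5,0,0,0,-2.5,0,0,0,-2.5,0,0,0,-2,0,0,0,0,0,0,0,0,0]}}

```text
time: 8.23
ee_pos: [0.4908, -0.0311, 0.263]
eef_rot: [0.082, 0.997, 0.0, 0.001]
ft_force: [-0.7, 0.0, -0.2]
width: 0.0869
grip_force: 0.0
```

Run:
```python
from h import *
s=r.read_state();print(s['time'],s['ee_pos'],s['width'],s['ft_force'])
i=r.camera_info('wrist');im=r.camera('wrist')
cv2.imwrite('pics/w2.png',im[:,:,::-1])
m=orange(im,(200,100,450,260));c=max(cv2.findContours(m,0,2)[0],key=cv2.contourArea)
B=cast(i,cv2.boxPoints(cv2.minAreaRect(c)),.137);print(B.round(4),B.mean(0))
for d in(B[1]-B[0],B[2]-B[1]):print(np.linalg.norm(d),np.degrees(np.arctan2(d[1],d[0])))
```

```text
8.2333 [ 0.49080816 -0.03111439  0.26301285] 0.08693045713550371 [-0.69995061  0.0210134  -0.20809848]
[[ 0.463  -0.0331  0.137 ]
 [ 0.4653 -0.0192  0.137 ]
 [ 0.5137 -0.0267  0.137 ]
 [ 0.5113 -0.0414  0.137 ]] [ 0.48829817 -0.030103    0.137     ]
0.014143312789269108 80.56986914107996
0.04901399291690526 -8.9123966142606
```

View pics/w2.png

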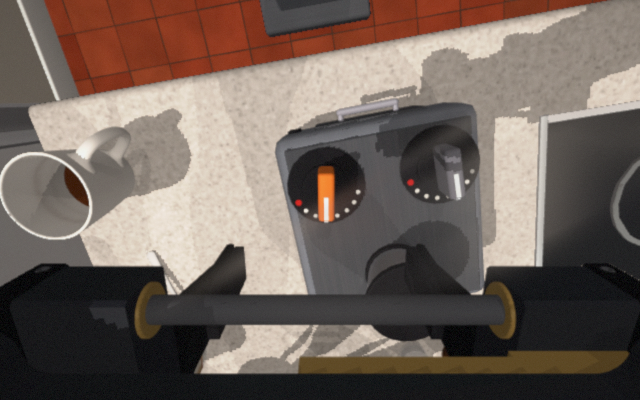

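The bar at (326,195) points at -8.9°, which is 60.6° from the red dot at (298,203). The pointer is on the third white dot, the grey dial looks unchanged, the mug is standing and the arm is clear. Handing in.

```bash
python3 -c "
from bench import r
print(r.close_job())"
```

```text
the job is handed in; nothing more can be done
None
```

The job is handed in: the orange dial was turned to its clockwise stop and now rests about 60° (three clicks) back from it, with the grey dial and mug never touched (the judge's verdict isn't shown to me).

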